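Depth check of a valve block with a collared gauge rod

ROBOT

A 6-joint arm with a two-finger parallel gripper is mounted at the origin on the work surface. World frame = base frame: x ahead of the robot, y to its left, z up, the work surface at z = 0. Lengths are in mm, angles in rad, forces in N, time in s.
With the tool pointing down it reaches from about 250 to 850 mm from the base axis. Payload 12.5 kg.
Tool frame: the origin (TCP) lies on the centre line of the jaws, within the pads' length; the fingertips stand 11 mm ahead of it and the grasp point (between the pads) lies 8 mm behind it (tips_ahead is the distance from the TCP to the fingertips, in mm); y points along the fingers, x is the direction in which the jaws open and shut, and the axes are right-handed (so a half turn about y gives the same grasp; the last joint's range is limited). The gripper opens to 93 mm and grips with 3 to 60 N. Pads are 15 mm wide; open, the fingers measure 128 mm over their backs; the gripper's body (75 mm by 188 mm) begins 65 mm behind the grasp point.
Start: joints at [1.043, 0.351, 1.652, -0, 1.139, -0.085], TCP at [235.627, 496.955, 229.633] pointing down, gripper open.
Joint ranges: [-2.75, 2.75], [-0.79, 2.1], [0.01, 2.65], [-1.57, 4.71], [0.07, 3.14], [-2.87, 2.87]. Speed limits (rad/s): [2.22, 2.22, 2.79, 3.14, 3.14, 3.14].

INTERFACE

Orientations are given as a unit quaternion [x, y, z, w].
In Python, from workcell import observe, snapshot, hand_in, tips_ahead gives the robot as it stands. The module is installed in compiled form; this text tells all that it offers.
- The arm moves only by the shell command python3 -m creep 'ROWS' [FORCE]. ROWS is JSON, a list of rows, each an object with "delta_pos": the shift along the tool's x, y, z normalised to -1 to 1, where 1 is 0.5 m, a list of three; "turn": the turn, a rotation vector about the tool's x, y, z normalised to -1 to 1, where 1 is 120 degrees, a list of three; "fingers": the opening, from -1 (shut) to 1 (fully open). A call has 1 to 12 rows; each row is the pose to reach, as a shift and turn from the pose commanded when the call began, along the tool's axes at that moment; what a row does not reach only later rows make up. A row lasts 1/8 s, in which the tool goes at most 62.5 mm and 10.7 degrees, less where a joint would pass 70% of its speed; a pose out of reach is approached as far as the arm can. A call with a number of a shift or a turn outside -1 to 1 is refused whole. A call with a gripper value outside its range is refused whole. The fingers move at their own pace and stop on an object; FORCE is the grip in N (left out, the last holds). Time passes only in rows, so rows that repeat a pose let the fingers close. It gives the time, the measured TCP pose, the force and the opening at its end, in the units of the state.
- observe(): the state, without advancing time (a new reading comes with each control period).
- snapshot(name): name is "scene" or "top" or "wrist"; returns a dict with "frame" (480x640x3 uint8, red, green, blue), "fx", "fy", "cx", "cy" (pixels), "R" (3x3) and "t" (3): a world point X has camera coordinates R X + t. Camera axes: x right, y down, z forward; pixel columns grow to the right and rows downward; lengths in mm; the calibration is good to about 2 mm. A picture is of the moment at which its call begins. There is no depth.
- hand_in(): hands the job in, once; it reports no verdict.
The state is a dict: "t": time; "joint_positions": joint angles; "joint_velocities": joint speeds; "joint_torque": joint torques, N m; "tcp_pos": TCP position; "tool_rot": TCP orientation; "ft_force": force on the tool from outside, world axes, zero at the start; "moment": the same for the moment, N m; "grip_width": opening from 0.0 (shut) to 1.0 (fully open).
Only numpy, scipy, OpenCV 4.12 (cv2) and the standard library are available. Lean on these libraries where they do the work, as an engineer would, in place of code of your own. Each camera call takes 0.05 s, during which the arm holds its last target. There are 200 camera calls.

TASK

Take the gauge rod (the one with the round collar) from its cradle, push it tip first into the valve block's slanted guide tube until the collar stops against the tube's mouth, rest there for a moment, and draw it right out again. Then present it for reading: hold the rod level in the air with its tip over the middle of the white reading plate, a few centimetres above it and touching nothing, and finish while still holding it there. Leave the other things on the bench where they are.

Things in the scene. Friction and masses are not known exactly. Their poses are not given: they have to be found in the camera images.
- gauge_center (a point): Gauge rod, middle of its handle. Own +x runs along the rod away from the tip; z up as it lies. Black handle 90 (x) x 18 (y) x 26 (z), centred here; then to -x a 12 dia neck, steel collar 38 dia (x -55 to -63), rod 10 dia with round tip ending at x -148. 0.1-0.2 kg. Starts level, axis 60 above bench, tip roughly towards the robot; grasp the handle's middle across its 18 width from above.
- gauge_collar (a point): Point on the gauge rod's axis at the collar's stop face (towards the tip), 63 mm tipward of the handle's middle. Axes as gauge_center.
- gauge_tip (a point): The very end of the gauge rod, 148 mm tipward of the handle's middle and 85 mm beyond the collar's stop face. Axes as gauge_center.
- guide: Slanted steel guide tube, fixed in the valve block. Origin: centre of the open mouth (rim plane), 115 mm above the bench; z runs along the bore OUT of the mouth, 35 degrees above level, up and away from the robot; y is level. Bore 15 dia, flaring over the last 12 mm to 23 at the rim; rim 33 outside dia; 97 long, open below, so only the collar stops the rod.
- valve: Valve block, fixed: aluminium block on a steel plate, four black coils towards the robot. Origin on the bench; x level, the way the tube's mouth faces. In mm: block x -90 to 50, y +-80, 82 high; coils x -150 to -90; plate x -140 to 120, y +-110, 12 high. Tube mouth at x 100, y 0, z 115, a 66 high strut below it.
- cradle: Cradle of the gauge rod, fixed, left or right of the valve block: dark plate 190 x 70 x 8 mm, fork under the rod (x -50, 65 high) and fork under the handle's rear end (x 86 to 98, 54 high). Origin on the bench; the gauge handle's middle starts at x 60, y 0, z 60, clear of the forks.
- reader_mark (a point): Centre (crossed lines) of the top of the reading stand: level white plate 80 x 80 mm on a short post, its top 50 mm above the bench; z up. Fixed, on the other side of the valve block from the cradle.
- coil: Bystander: loose black solenoid coil, finned block 70 x 34 x 44 (mm). Origin on or near its underside.
- bolt_a: Bystander: hex bolt standing on its head, 22 wide, 45 tall (mm). Origin on or near its underside.
- bolt_b: Bystander: hex bolt standing on its head, 22 wide, 45 tall (mm). Origin on or near its underside.
- wrench: Bystander: steel wrench lying flat (mm). Origin on or near its underside.
- screwdriver: Bystander: screwdriver lying flat (mm). Origin on or near its underside.
- tin: Bystander: plain metal tin, 66 diameter, 55 tall (mm). Origin on or near its underside.
- plug_gauge: Bystander: short plug gauge lying flat: black square handle 80 x 18 x 18 with a 14 diameter steel pin 50 long and NO collar; not the one to use (mm). Origin on or near its underside.

How it is judged (in metres and radians):
On the way, in this order (a step that is already met when the one before it is completed fails the run):
1. the gauge rod is in the guide tube with its collar against the mouth (z of gauge_collar in the frame of guide below 0.003 m and distance between gauge_collar and guide below 0.007 m and angle between the x axis of gauge_center and the z axis of guide, either way round below 0.1 rad), for 0.2 s.
2. the rod is drawn right out of the tube, held in the fingers (distance between gauge_tip and guide above 0.02 m and distance between gauge_collar and guide above 0.09 m and contact force between gauge and the fingers above 0.5 N), for 0.1 s.
At the end, for the whole second after the job is handed in: The gauge rod is held still in the fingers alone, level within 8 degrees, its tip within 25 mm (seen from above) of the reading plate's centre and 10 to 80 mm above the plate, touching neither reading stand, cradle, valve block nor any bystander (angle between gauge_center's own x axis and vertical between 1.431 and 1.711 rad and horizontal distance between gauge_tip and reader_mark below 0.025 m and z of gauge_tip in the frame of reader_mark between 0.01 and 0.08 m and contact force between gauge and the fingers above 0.5 N and contact force between gauge and reader below 0.05 N and contact force between gauge and cradle below 0.05 N and contact force between gauge and valve below 0.05 N and linear speed of gauge below 0.02 m/s and angular speed of gauge below 0.15 rad/s and contact force between gauge and coil below 0.05 N and contact force between gauge and bolt_a below 0.05 N and contact force between gauge and bolt_b below 0.05 N and contact force between gauge and wrench below 0.05 N and contact force between gauge and screwdriver below 0.05 N and contact force between gauge and tin below 0.05 N and contact force between gauge and plug_gauge below 0.05 N); the arm keeps its last pose, push and grip.
It fails at once if a bystander is moved more than 30 mm (distance of any of coil, bolt_a, bolt_b, wrench, screwdriver, tin, plug_gauge from where it was at the start of the episode above 0.03 m).
It also fails if it takes over 58 s, if anything falls off the work surface, if the arm or the gripper's body presses on something with over 40 N, if the wrist force passes 120 N, or if a joint passes its speed limit or range.

## Working session

There is one attempt and no reset: what is moved stays moved. The work goes in short steps, Python scripts to look and compute and a shell command to move; the robot and the scene stay as the last step left them, time stands still between calls to the robot, and variables do not carry over. Pictures are saved under pics/ and viewed, about 8 in all and at most 12, crops included, and the job is handed in when it is done.

```bash
mkdir -p pics; python3 - <<'E'
from workcell import *
import cv2
s=observe();print(s)
for n in("scene","top"):
    d=snapshot(n);cv2.imwrite(f"pics/{n}0.png",d["frame"][:,:,::-1]);print(n,d["fx"],d["cx"],d["cy"],d["R"],d["t"])
print(tips_ahead if not callable(tips_ahead) else tips_ahead())
E
```

```text
{'t': 0.0, 'joint_positions': array([ 1.04336726e+00,  3.51252139e-01,  1.65244574e+00, -2.89388443e-05,
        1.13911348e+00, -8.46032831e-02]), 'joint_velocities': array([-0.0005572 , -0.00051723,  0.00114164, -0.00041477, -0.00086722,
       -0.0008878 ]), 'joint_torque': array([-6.99404391e-04, -4.97321141e+01, -2.85247010e+01,  6.99428678e-02,
        2.56859302e-02, -1.70437584e-04]), 'tcp_pos': array([235.48112265, 496.655015  , 229.08448992]), 'tool_rot': array([ 0.59780277,  0.37761548, -0.37837152, -0.59738881]), 'ft_force': array([-0.23459215, -0.42359651, -0.19636194]), 'moment': array([-0.00381601, -0.04281101,  0.02686253]), 'grip_width': 1.0027734124722374}
scene 458.7096928097241 324.24112048525654 240.18450944414937 [[ 0.3537108   0.93524187 -0.01453666]
 [ 0.4887849  -0.19806554 -0.84962307]
 [-0.79748228  0.29341556 -0.52719002]] [-227.64092778 -172.41925326 1365.74901262]
top 461.29442578163645 320.11474747876997 241.54926319005938 [[ 0.02617445 -0.99962231 -0.00837484]
 [-0.98718835 -0.02452798 -0.15766272]
 [ 0.15739775  0.01239428 -0.98745751]] [  24.22073812  593.1641563  1091.68909734]
11.0
```

View pics/scene0.png

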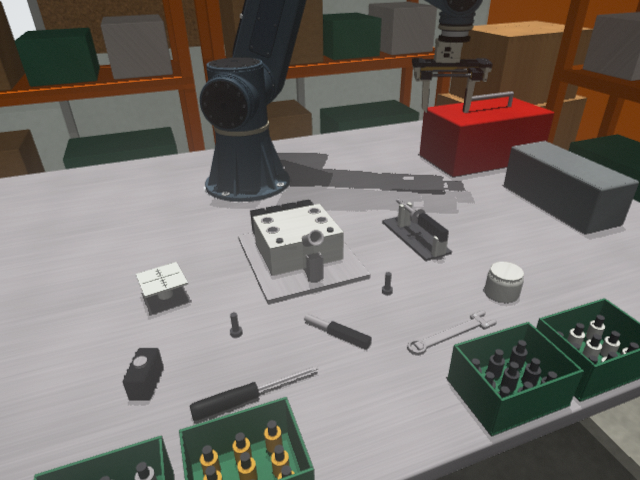

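View pics/top0.png

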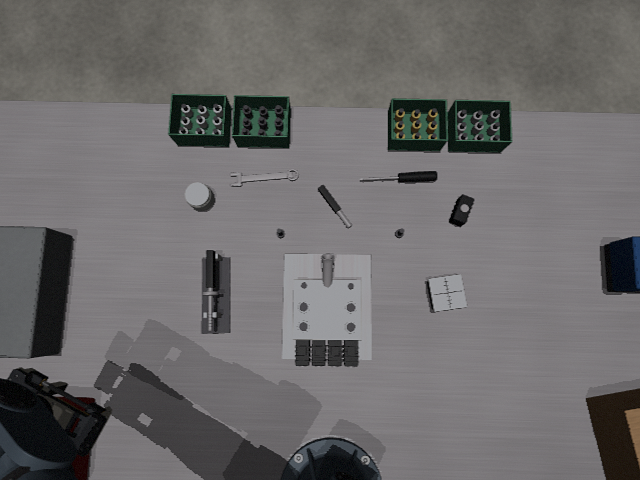

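The scene picture shows the cradle and gauge at about (420,230), the tube mouth at (315,238) and the reader at (162,279). In the top picture they are at (211,290), (328,255) and (447,293). I'll enlarge both.

```bash
python3 - <<'E'
import cv2,numpy as np
a=cv2.imread("pics/top0.png");b=cv2.imread("pics/scene0.png")
def c(i,x,y,w,h,k):
    o=cv2.resize(i[y:y+h,x:x+w],None,fx=k,fy=k,interpolation=cv2.INTER_CUBIC)
    for j in range(0,w,10):
        L=8 if (x+j)%50 else 20
        cv2.line(o,(j*k,0),(j*k,L),(0,0,255),1)
        if (x+j)%50==0: cv2.putText(o,str(x+j),(j*k+2,20),0,.4,(0,0,255),1)
    for j in range(0,h,10):
        L=8 if (y+j)%50 else 20
        cv2.line(o,(0,j*k),(L,j*k),(0,0,255),1)
        if (y+j)%50==0: cv2.putText(o,str(y+j),(2,j*k-2),0,.4,(0,0,255),1)
    return o
# top: cradle | mouth/block | reader
A=np.hstack([c(a,190,240,50,100,6),c(a,310,240,40,100,6),c(a,420,240,40,100,6)])
cv2.imwrite("pics/topc.png",A)
B=np.hstack([c(b,380,190,80,80,5),c(b,300,210,40,80,5),c(b,130,250,30+30,80,5)][0:2])
R=c(b,130,250,40+20,80,5)
cv2.imwrite("pics/scc.png",np.hstack([c(b,380,190,75,80,5),c(b,295,220,35,80,5)[:,:],c(b,132,250,50,80,5)]))
print(A.shape)
E
```

```text
(600, 780, 3)
```

View pics/topc.png

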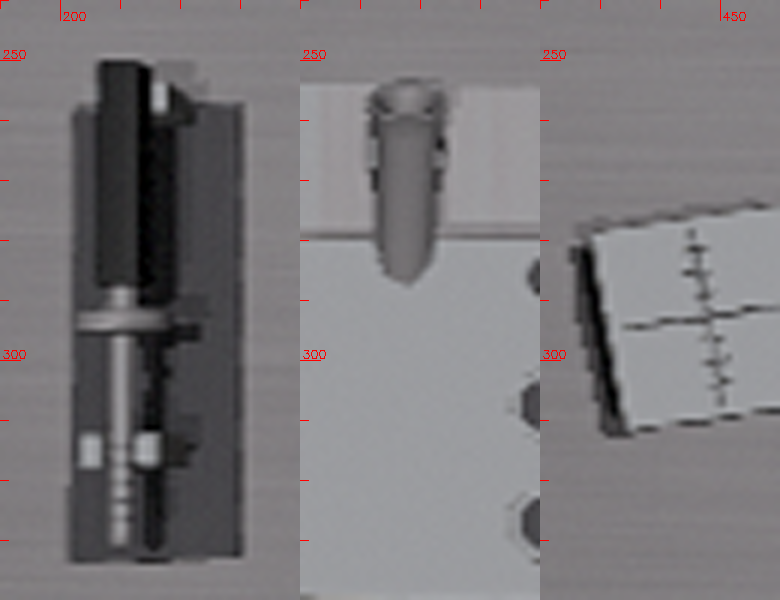

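View pics/scc.png

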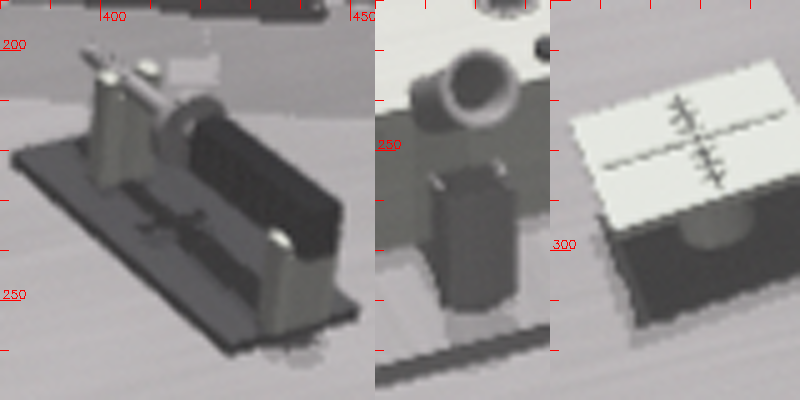

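```bash
cat > h.py <<'E'
import numpy as np
from workcell import *
from scipy.spatial.transform import Rotation as Rot
def ray(d,u,v):
    r=d["R"].T@np.array([(u-d["cx"])/d["fx"],(v-d["cy"])/d["fy"],1]);return -d["R"].T@d["t"],r/np.linalg.norm(r)
def tri(*obs):  # (d,u,v)
    A=0;b=0;L=[]
    for d,u,v in obs:
        c,r=ray(d,u,v);P=np.eye(3)-np.outer(r,r);A=A+P;b=b+P@c;L.append((c,P))
    X=np.linalg.solve(A,b);return X.round(1),[round(float(np.linalg.norm(P@(X-c))),1) for c,P in L]
def onz(d,u,v,z):
    c,r=ray(d,u,v);return (c+r*(z-c[2])/r[2]).round(1)
def proj(d,X):
    p=d["R"]@X+d["t"];return (d["fx"]*p[0]/p[2]+d["cx"],d["fy"]*p[1]/p[2]+d["cy"])
E
python3 - <<'E'
from h import *
a=snapshot("top");b=snapshot("scene")
for n,p,q,z in(("tip",(209.9,331.0),(396.6,200),60),("collar",(210.7,293.5),(419.2,215.8),60),("mouth",(328,256.8),(315.8,237.6),115),("reader",(448,293),(162,278),50)):
    print(n,tri((a,*p),(b,*q)),onz(a,*p,z),onz(b,*q,z))
print([onz(a,*p,12) for p in((284,254),(371,254),(372,360),(282,360))])
print("block edge",onz(a,310,279,82),onz(a,350,279,82),"handle rear top",onz(a,190+122/6,250.3,73))
E
```

```text
tip (array([368.8, 295.4,  56.8]), [0.3, 0.3]) [369.  294.9  60. ] [374.4 291.9  60. ]
collar (array([458.8, 302.1,  56.3]), [2.8, 2.8]) [457.4 298.6  60. ] [464.8 301.4  60. ]
mouth (array([546.9,  20.2, 112.7]), [0.8, 0.8]) [546.4  19.4 115. ] [550.6  19.8 115. ]
reader (array([ 474.2, -271.3,   47.5]), [1.9, 1.9]) [ 473.8 -272.6   50. ] [ 478.8 -269.2   50. ]
[array([563.7, 130.5,  12. ]), array([569.2, -89.9,  12. ]), array([308.1, -94.6,  12. ]), array([302.2, 125.4,  12. ])]
block edge [496.7  60.4  82. ] [499.1 -34.   82. ] handle rear top [560.3 302.9  73. ]
```

```bash
cat >> h.py <<'E'
def grot(yaw,pitch,flip=1):
    "tool orientation for a rod with +x at yaw, tail up by pitch (deg); fingers perpendicular to rod"
    B=Rot.from_euler("ZY",[yaw,-pitch],degrees=True).as_matrix()  # columns rod x,y,z
    x=flip*B[:,1];y=-B[:,2];return Rot.from_matrix(np.c_[x,y,np.cross(x,y)])
def go(pos,R,s=None):
    s=s or observe();T=Rot.from_quat(s["tool_rot"])
    dp=T.inv().apply(np.array(pos)-s["tcp_pos"]);rv=(T.inv()*R).as_rotvec(degrees=True)
    print("dpos",(dp/500).round(4),"turn",(rv/120).round(4),"rows>=",max(np.linalg.norm(dp)/62.5,np.linalg.norm(rv)/10.7).round(1))
E
python3 - <<'E'
from h import *
print(Rot.from_quat(observe()["tool_rot"]).as_matrix().round(2))
for f in(1,-1): go([500,301,260],grot(2.4,0,f))
E
```

```text
[[ 0.43 -0.   -0.9 ]
 [ 0.9  -0.    0.43]
 [-0.   -1.    0.  ]]
dpos [-0.1272 -0.0613 -0.6457] turn [-1.000e-04 -2.314e-01 -3.000e-04] rows>= 5.3
dpos [-0.1272 -0.0613 -0.6457] turn [ 4.0000e-04  1.2686e+00 -1.0000e-04] rows>= 14.2
```

```bash
python3 -m creep '[{"delta_pos":[-0.127,-0.061,-0.646],"turn":[0,-0.2314,0],"fingers":1},{"delta_pos":[-0.127,-0.061,-0.646],"turn":[0,-0.2314,0],"fingers":1},{"delta_pos":[-0.127,-0.061,-0.646],"turn":[0,-0.2314,0],"fingers":1},{"delta_pos":[-0.127,-0.061,-0.646],"turn":[0,-0.2314,0],"fingers":1},{"delta_pos":[-0.127,-0.061,-0.646],"turn":[0,-0.2314,0],"fingers":1},{"delta_pos":[-0.127,-0.061,-0.646],"turn":[0,-0.2314,0],"fingers":1},{"delta_pos":[-0.127,-0.061,-0.646],"turn":[0,-0.2314,0],"fingers":1},{"delta_pos":[-0.127,-0.061,-0.646],"turn":[0,-0.2314,0],"fingers":1},{"delta_pos":[-0.127,-0.061,-0.646],"turn":[0,-0.2314,0],"fingers":1}]'
python3 - <<'E'
from h import *
import cv2
print(observe()["joint_positions"].round(3))
d=snapshot("wrist");cv2.imwrite("pics/w1.png",d["frame"][:,:,::-1]);np.save("pics/w1.npy",d,allow_pickle=True);print(d["fx"],d["R"].round(2),-d["R"].T@d["t"])
E
```

```text
t: 1.32
tcp_pos: [499.4, 302.0, 260.1]
tool_rot: [-0.489, -0.511, 0.511, 0.489]
ft_force: [0.5, -0.5, 0.5]
grip_width: 1.001
[ 0.464  0.384  1.526  0.     1.232 -1.15 ]
337.25244889060616 [[-0.04  1.    0.  ]
 [ 0.96  0.04  0.28]
 [ 0.28  0.01 -0.96]] [422.07844401 298.51262706 415.80586055]
```

View pics/w1.png

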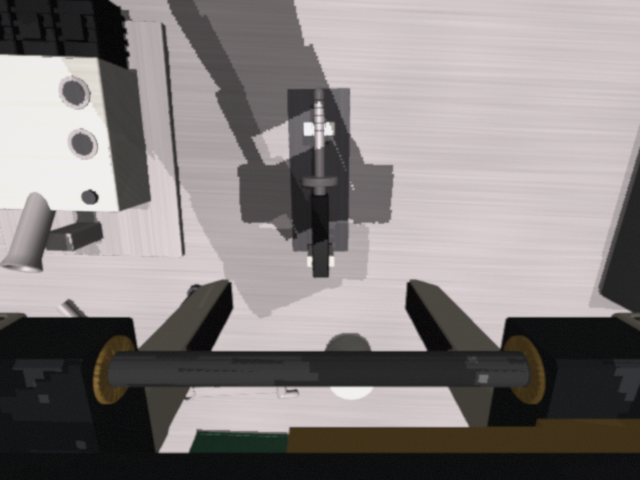

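Wrist view: rod tip at about (319,93), collar at (320,182), handle rear end at (320.5,276), with the axis nearly vertical in the picture. Next I triangulate against the fixed cameras.

```bash
python3 - <<'E'
from h import *
w=np.load("pics/w1.npy",allow_pickle=True).item();a=snapshot("top");b=snapshot("scene")
for n,p,q,r in(("tip",(209.9,331.0),(396.6,200),(319,92)),("collar",(210.7,293.5),(419.2,215.8),(320,182))):
    print(n,tri((a,*p),(b,*q),(w,*r)),tri((b,*q),(w,*r)),onz(w,*r,60),onz(a,*p,60))
print("rear top",onz(w,320.5,276.5,73))
print("mouth",onz(w,21,266,115))
go([517,301,150],grot(2.0,0))
E
```

```text
tip (array([370.4, 295.7,  57. ]), [1.5, 1.3, 2.5]) (array([371.8, 295.4,  57.8]), [1.7, 1.7]) [373.  296.8  60. ] [369.  294.9  60. ]
collar (array([459.4, 301.8,  56.7]), [2.9, 2.7, 0.6]) (array([460.5, 302.7,  57.6]), [1.3, 1.3]) [459.6 301.6  60. ] [457.4 298.6  60. ]
rear top [560.1 306.4  73. ]
mouth [544.5  21.4 115. ]
dpos [-0.003   0.2204 -0.0344] turn [0.     0.0038 0.    ] rows>= 1.8
```

```bash
python3 - <<'E'
from h import *
go([518,302.5,110],grot(2.7,0));go([518,302.5,52],grot(2.7,0))
E
```

```text
dpos [-1.000e-04  3.004e-01 -3.650e-02] turn [ 0.    -0.002  0.   ] rows>= 2.4
dpos [-1.000e-04  4.164e-01 -3.650e-02] turn [ 0.    -0.002  0.   ] rows>= 3.3
```

```bash
python3 -m creep '[{"delta_pos":[0,0.15,-0.0365],"turn":[0,-0.002,0],"fingers":1},{"delta_pos":[0,0.25,-0.0365],"turn":[0,-0.002,0],"fingers":1},{"delta_pos":[0,0.3,-0.0365],"turn":[0,-0.002,0],"fingers":0.2},{"delta_pos":[0,0.3,-0.0365],"turn":[0,-0.002,0],"fingers":0.2},{"delta_pos":[0,0.36,-0.0365],"turn":[0,-0.002,0],"fingers":0.2},{"delta_pos":[0,0.4,-0.0365],"turn":[0,-0.002,0],"fingers":0.2},{"delta_pos":[0,0.416,-0.0365],"turn":[0,-0.002,0],"fingers":0.2},{"delta_pos":[0,0.416,-0.0365],"turn":[0,-0.002,0],"fingers":0.2},{"delta_pos":[0,0.416,-0.0365],"turn":[0,-0.002,0],"fingers":0.2}]' 20
python3 -m creep '[{"delta_pos":[0,0,0],"turn":[0,0,0],"fingers":-0.3},{"delta_pos":[0,0,0],"turn":[0,0,0],"fingers":-0.5},{"delta_pos":[0,0,0],"turn":[0,0,0],"fingers":-1},{"delta_pos":[0,0,0],"turn":[0,0,0],"fingers":-1},{"delta_pos":[0,0,0],"turn":[0,0,0],"fingers":-1},{"delta_pos":[0,0,0],"turn":[0,0,0],"fingers":-1},{"delta_pos":[0,0,0],"turn":[0,0,0],"fingers":-1},{"delta_pos":[0,0,0],"turn":[0,0,0],"fingers":-1}]' 35
```

```text
t: 2.6
tcp_pos: [519.0, 302.2, 53.1]
tool_rot: [0.489, 0.512, -0.511, -0.488]
ft_force: [0.5, -0.8, -0.5]
grip_width: 0.597
t: 3.6
tcp_pos: [518.4, 303.0, 52.3]
tool_rot: [0.488, 0.512, -0.511, -0.489]
ft_force: [-0.7, 6.5, 0.4]
grip_width: 0.188
```

```bash
python3 -m creep '[{"delta_pos":[0,-0.04,0],"turn":[0,0,0],"fingers":-1},{"delta_pos":[0,-0.1,0],"turn":[0,0,0],"fingers":-1},{"delta_pos":[0,-0.2,0],"turn":[0,0,0],"fingers":-1},{"delta_pos":[0,-0.3,0],"turn":[0,0,0],"fingers":-1},{"delta_pos":[0,-0.36,0],"turn":[0,0,0],"fingers":-1},{"delta_pos":[0,-0.4,0],"turn":[0,0,0],"fingers":-1},{"delta_pos":[0,-0.4,0],"turn":[0,0,0],"fingers":-1},{"delta_pos":[0,-0.4,0],"turn":[0,0,0],"fingers":-1}]'
python3 - <<'E'
from h import *
import cv2
S={}
for n in("wrist","top","scene"):S[n]=snapshot(n)
S["state"]=observe();np.save("pics/l.npy",S,allow_pickle=True);print(S["state"]["tcp_pos"],S["state"]["ft_force"])
g=S["state"]["tcp_pos"]-np.array([0,0,-8.])
# predicted tip/collar
out=[]
for n in S:
    if n=="state":continue
    d=S[n];R=grot(2.7,0).as_matrix();rx=-R[:,2]
    c=np.array(proj(d,g-rx*100));print(n,c,proj(d,g-rx*148),proj(d,g-rx*59))
    k=5 if n!="wrist" else 2
    h=(50 if k==5 else 125);u,v=(c-h).astype(int);u=max(0,u);v=max(0,v)
    o=cv2.resize(d["frame"][v:v+2*h,u:u+2*h,::-1],None,fx=k,fy=k,interpolation=cv2.INTER_CUBIC)
    o=cv2.resize(o,(400,400)) if 0 else o
    o=o[:500,:500]; print(n,"origin",u,v,"scale",k,o.shape);out.append((n,o))
for n,o in out: cv2.imwrite(f"pics/l_{n}.png",o)
m=np.zeros((500,800,3),np.uint8)
t=[cv2.resize(o,(400,int(400*o.shape[0]/o.shape[1]))) for n,o in out if n!="wrist"]
for i,x in enumerate(t): m[:x.shape[0],400*i:400*i+400]=x[:500]
cv2.imwrite("pics/l_ts.png",m)
E
```

```text
t: 4.6
tcp_pos: [518.1, 301.7, 251.0]
tool_rot: [-0.488, -0.511, 0.512, 0.489]
ft_force: [-0.0, -0.1, -2.5]
grip_width: 0.195
[518.15100388 301.75424084 251.01639956] [-0.78195352 -0.68353023 -2.24107878]
wrist [318.74803466  86.1166614 ] (np.float64(318.4814694992848), np.float64(-57.94115237282131)) (np.float64(318.9375039772143), np.float64(188.51014919327653))
wrist origin 193 0 scale 2 (500, 500, 3)
top [185.64877047 308.86967776] (np.float64(185.03084135303877), np.float64(333.784098442805)) (np.float64(186.16845574836555), np.float64(287.9163723626196))
top origin 135 258 scale 5 (500, 500, 3)
scene [414.9494563  124.95642841] (np.float64(403.0345751245533), np.float64(118.86528782360068)) (np.float64(425.8725355913574), np.float64(130.54053877954644))
scene origin 364 74 scale 5 (500, 500, 3)
```

View pics/l_wrist.png

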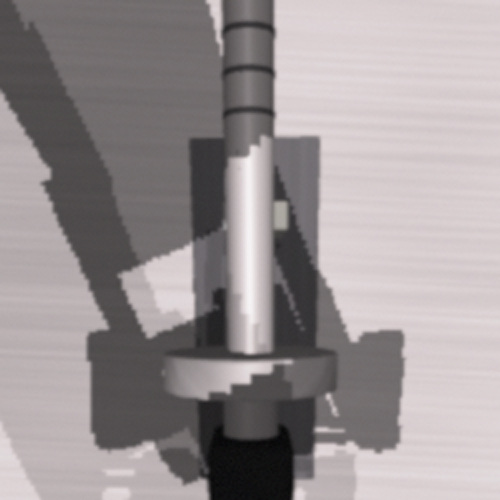

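View pics/l_ts.png

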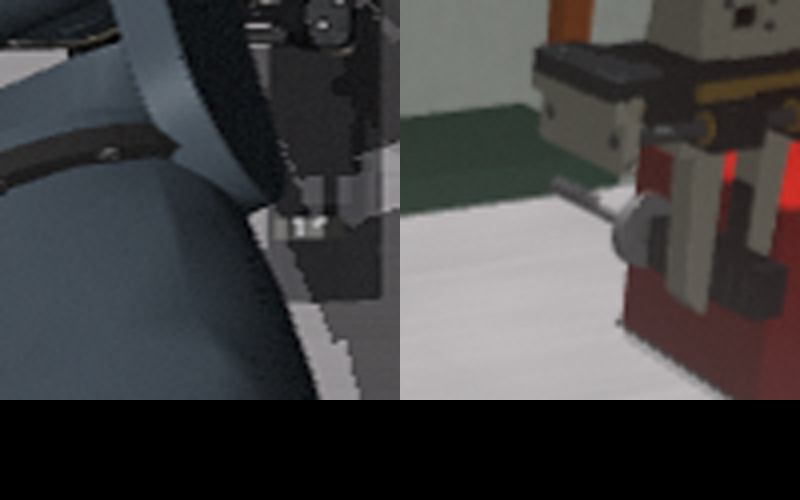

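```bash
python3 - <<'E'
from h import *
S=np.load("pics/l.npy",allow_pickle=True).item();d=S["wrist"];s=S["state"]
T=Rot.from_quat(s["tool_rot"]).as_matrix();g=s["tcp_pos"]-T[:,1]*8;rx=-T[:,2];ry=T[:,0];rz=-T[:,1]
def c(x,y,z): u,v=proj(d,g+rx*x+ry*y+rz*z); return round((u-193)*2,1),round(v*2,1)
print("face top",c(-63,0,19),"bot",c(-63,0,-19),"sides",c(-63,19,0),c(-63,-19,0))
print("back top",c(-55,0,19),"handle front top",c(-45,9,13),c(-45,-9,13),"rod",c(-66,0,0),c(-130,0,0),c(-63,0,5))
for dz in(-2,2):print(dz,c(-63,19,dz),c(-63,-19,dz),c(-63,0,19+dz))
print("down-tilt",Rot.from_quat(s["tool_rot"]).as_matrix().round(3))
E
```

```text
face top (np.float64(252.3), np.float64(368.6)) bot (np.float64(252.1), np.float64(350.8)) sides (np.float64(340.0), np.float64(358.5)) (np.float64(164.3), np.float64(358.6))
back top (np.float64(252.4), np.float64(410.4)) handle front top (np.float64(296.2), np.float64(453.6)) (np.float64(208.5), np.float64(453.7)) rod (np.float64(252.2), np.float64(344.4)) (np.float64(252.0), np.float64(-1.2)) (np.float64(252.2), np.float64(360.9))
-2 (np.float64(338.9), np.float64(357.6)) (np.float64(165.5), np.float64(357.7)) (np.float64(252.3), np.float64(367.4))
2 (np.float64(341.2), np.float64(359.4)) (np.float64(163.2), np.float64(359.6)) (np.float64(252.4), np.float64(369.8))
down-tilt [[-0.046 -0.002 -0.999]
 [ 0.999 -0.001 -0.046]
 [-0.001 -1.     0.002]]
```

```bash
cat >> h.py <<'E'
M=np.array([546,20.3,115.]);GY=1.2
def ins(c,pitch=35,yaw=GY,e=-2,m=M):
    "TCP for handle middle c mm out along the guide axis"
    R=grot(yaw,pitch);T=R.as_matrix();rx=-T[:,2];return m+rx*(c-e)+T[:,1]*8,R
E
python3 - <<'E'
from h import *
p,R=ins(188);print(p);go(p,R)
E
```

```text
[706.19235937  23.65555158 217.42630655]
dpos [-0.5729  0.067  -0.3502] turn [-0.2924  0.0117  0.0033] rows>= 5.4
```

```bash
python3 -m creep '[{"delta_pos":[-0.573,0.067,-0.35],"turn":[-0.2924,0.0117,0.0033],"fingers":-1},{"delta_pos":[-0.573,0.067,-0.35],"turn":[-0.2924,0.0117,0.0033],"fingers":-1},{"delta_pos":[-0.573,0.067,-0.35],"turn":[-0.2924,0.0117,0.0033],"fingers":-1},{"delta_pos":[-0.573,0.067,-0.35],"turn":[-0.2924,0.0117,0.0033],"fingers":-1},{"delta_pos":[-0.573,0.067,-0.35],"turn":[-0.2924,0.0117,0.0033],"fingers":-1},{"delta_pos":[-0.573,0.067,-0.35],"turn":[-0.2924,0.0117,0.0033],"fingers":-1},{"delta_pos":[-0.573,0.067,-0.35],"turn":[-0.2924,0.0117,0.0033],"fingers":-1},{"delta_pos":[-0.573,0.067,-0.35],"turn":[-0.2924,0.0117,0.0033],"fingers":-1},{"delta_pos":[-0.573,0.067,-0.35],"turn":[-0.2924,0.0117,0.0033],"fingers":-1},{"delta_pos":[-0.573,0.067,-0.35],"turn":[-0.2924,0.0117,0.0033],"fingers":-1}]'
python3 - <<'E'
from h import *
import cv2
p,R=ins(188);go(p,R);s=observe();print(s["joint_positions"].round(2))
S={n:snapshot(n) for n in("wrist","top","scene")};S["state"]=s;np.save("pics/p.npy",S,allow_pickle=True)
T=Rot.from_quat(s["tool_rot"]).as_matrix();rx=-T[:,2];tip=s["tcp_pos"]-8*T[:,1]-rx*150
P=[]
for n,w,k in(("wrist",200,2),("top",80,5),("scene",80,5)):
    d=S[n];c=np.array(proj(d,(M+tip)/2));print(n,"mouth",np.round(proj(d,M),1),"tip",np.round(proj(d,tip),1))
    u=int(np.clip(c[0]-w/2,0,640-w));v=int(np.clip(c[1]-w/2,0,480-w));print(u,v,k)
    P.append(cv2.resize(d["frame"][v:v+w,u:u+w,::-1],(400,400),interpolation=cv2.INTER_CUBIC))
cv2.imwrite("pics/p_ts.png",np.hstack(P[1:]));cv2.imwrite("pics/p_w.png",P[0])
E
```

```text
t: 6.0
tcp_pos: [706.2, 24.7, 218.8]
tool_rot: [0.62, 0.634, -0.329, -0.323]
ft_force: [-0.0, 0.6, -2.0]
grip_width: 0.191
dpos [-0.002   0.0022  0.0017] turn [0.0008 0.0002 0.0006] rows>= 0.0
[-0.05  0.43  1.7   0.1   0.41 -1.72]
wrist mouth [ 316.1 -216.7] tip [318.9 -66.8]
217 0 2
top mouth [327.6 256.9] tip [327.3 241.2]
287 209 5
scene mouth [315.2 236.4] tip [321.8 233.6]
278 195 5
```

View pics/p_ts.png

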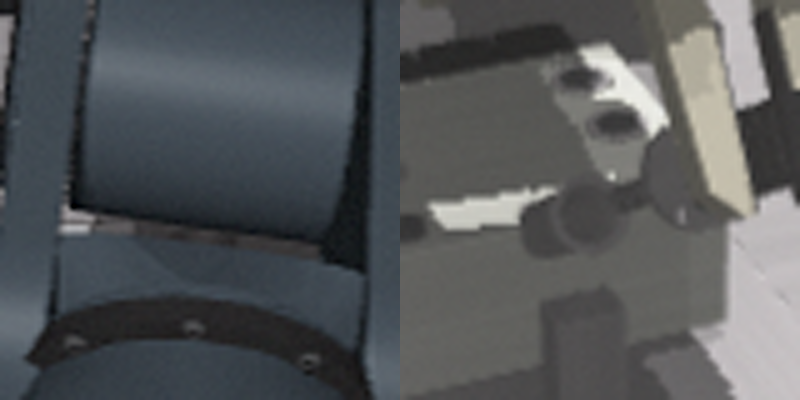

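Scene crop: mouth ellipse centred at about (316.4,238) and tip just off it at about (321,235). That agrees with the prediction apart from a common offset of about 1.5 px. The arm hides the mouth in the top view. I'll insert in steps and watch the force.

```bash
python3 -m creep '[{"delta_pos":[-0.002,0.002,0.02],"turn":[0.0008,0,0],"fingers":-1},{"delta_pos":[-0.002,0.002,0.04],"turn":[0.0008,0,0],"fingers":-1},{"delta_pos":[-0.002,0.002,0.06],"turn":[0.0008,0,0],"fingers":-1},{"delta_pos":[-0.002,0.002,0.08],"turn":[0.0008,0,0],"fingers":-1},{"delta_pos":[-0.002,0.002,0.1],"turn":[0.0008,0,0],"fingers":-1},{"delta_pos":[-0.002,0.002,0.12],"turn":[0.0008,0,0],"fingers":-1},{"delta_pos":[-0.002,0.002,0.12],"turn":[0.0008,0,0],"fingers":-1},{"delta_pos":[-0.002,0.002,0.12],"turn":[0.0008,0,0],"fingers":-1}]'
python3 - <<'E'
from h import *
p,R=ins(128);go(p,R);s=observe();print(s["ft_force"],Rot.from_quat(s["tool_rot"]).inv().apply(s["ft_force"]),s["moment"])
E
```

```text
t: 7.15
tcp_pos: [658.2, 21.8, 183.5]
tool_rot: [0.621, 0.634, -0.33, -0.323]
ft_force: [-0.2, 1.2, -1.9]
grip_width: 0.188
dpos [ 0.0016 -0.0005  0.0025] turn [ 0.0001 -0.0002  0.0003] rows>= 0.0
[-0.23834155  1.23797454 -1.87193685] [1.24110665 1.41222911 1.2485185 ] [ 0.23348965  0.54301742 -0.01740002]
```

```bash
python3 -m creep '[{"delta_pos":[0.001,0,0.02],"turn":[0,0,0],"fingers":-1},{"delta_pos":[0.001,0,0.04],"turn":[0,0,0],"fingers":-1},{"delta_pos":[0.001,0,0.06],"turn":[0,0,0],"fingers":-1},{"delta_pos":[0.001,0,0.08],"turn":[0,0,0],"fingers":-1},{"delta_pos":[0.001,0,0.095],"turn":[0,0,0],"fingers":-1},{"delta_pos":[0.001,0,0.108],"turn":[0,0,0],"fingers":-1},{"delta_pos":[0.001,0,0.108],"turn":[0,0,0],"fingers":-1},{"delta_pos":[0.001,0,0.108],"turn":[0,0,0],"fingers":-1}]'
python3 - <<'E'
from h import *
p,R=ins(75);go(p,R);s=observe();print(Rot.from_quat(s["tool_rot"]).inv().apply(s["ft_force"]),s["moment"])
E
```

```text
t: 8.15
tcp_pos: [614.0, 21.4, 152.5]
tool_rot: [0.62, 0.634, -0.33, -0.323]
ft_force: [0.1, -0.1, -2.6]
grip_width: 0.188
dpos [ 0.0006 -0.0005  0.0004] turn [ 0.0001 -0.0002  0.0003] rows>= 0.0
[-0.05588459  2.15350285  1.38406159] [ 0.14163547  0.43694386 -0.02885984]
```

Inside the bore with no side load. Now creeping to the stop.

```bash
python3 -m creep '[{"delta_pos":[0.0006,0,0.006],"turn":[0,0,0],"fingers":-1},{"delta_pos":[0.0006,0,0.012],"turn":[0,0,0],"fingers":-1},{"delta_pos":[0.0006,0,0.016],"turn":[0,0,0],"fingers":-1},{"delta_pos":[0.0006,0,0.02],"turn":[0,0,0],"fingers":-1},{"delta_pos":[0.0006,0,0.02],"turn":[0,0,0],"fingers":-1}]'
python3 - <<'E'
from h import *
p,R=ins(63);go(p,R);s=observe();print(Rot.from_quat(s["tool_rot"]).inv().apply(s["ft_force"]),s["moment"])
E
```

```text
t: 8.78
tcp_pos: [605.5, 21.5, 146.5]
tool_rot: [0.62, 0.634, -0.33, -0.323]
ft_force: [0.2, -0.9, -0.9]
grip_width: 0.189
dpos [ 0.     -0.0006  0.0036] turn [-0.0001 -0.0002  0.0003] rows>= 0.0
[-0.89670194  0.78472456  0.38253938] [0.02424925 0.48313686 0.01904697]
```

```bash
python3 -m creep '[{"delta_pos":[0,0,0.003],"turn":[0,0,0],"fingers":-1},{"delta_pos":[0,0,0.006],"turn":[0,0,0],"fingers":-1},{"delta_pos":[0,0,0.008],"turn":[0,0,0],"fingers":-1},{"delta_pos":[0,0,0.008],"turn":[0,0,0],"fingers":-1}]'
python3 - <<'E'
from h import *
p,R=ins(63);go(p,R);s=observe();print(Rot.from_quat(s["tool_rot"]).inv().apply(s["ft_force"]),s["moment"])
E
```

```text
t: 9.28
tcp_pos: [604.3, 21.2, 146.2]
tool_rot: [0.622, 0.634, -0.328, -0.322]
ft_force: [7.8, 1.4, 2.1]
grip_width: 0.191
dpos [0.0006 0.0002 0.0013] turn [ 0.0026 -0.0003 -0.0002] rows>= 0.0
[ 1.23410628  2.75894696 -7.6008918 ] [ 0.22219953 -0.98678432 -0.04179177]
```

Axial contact of about 8 N came within 1 mm of where the collar should seat. I'll press a little more and hold.

```bash
python3 -m creep '[{"delta_pos":[0,0,0.002],"turn":[0,0,0],"fingers":-1},{"delta_pos":[0,0,0.004],"turn":[0,0,0],"fingers":-1},{"delta_pos":[0,0,0.004],"turn":[0,0,0],"fingers":-1},{"delta_pos":[0,0,0.004],"turn":[0,0,0],"fingers":-1},{"delta_pos":[0,0,0.004],"turn":[0,0,0],"fingers":-1},{"delta_pos":[0,0,0.004],"turn":[0,0,0],"fingers":-1}]'
python3 - <<'E'
from h import *
import cv2
p,R=ins(63);go(p,R);s=observe();print(Rot.from_quat(s["tool_rot"]).inv().apply(s["ft_force"]),s["moment"])
d=snapshot("scene");w=snapshot("wrist")
a=cv2.resize(d["frame"][190:270,290:370,::-1],(400,400),interpolation=cv2.INTER_CUBIC);b=cv2.resize(w["frame"][0:250,193:443,::-1],(400,400))
cv2.imwrite("pics/seat.png",np.hstack([a,b]))
E
```

```text
t: 10.02
tcp_pos: [604.2, 21.1, 146.4]
tool_rot: [0.623, 0.635, -0.327, -0.32]
ft_force: [12.1, 2.3, 4.7]
grip_width: 0.188
dpos [0.0009 0.0007 0.0013] turn [ 0.0044 -0.0004 -0.0005] rows>= 0.0
[  2.08819832   3.2554034  -12.65528743] [ 0.51605334 -1.90723554  0.02043216]
```

View pics/seat.png

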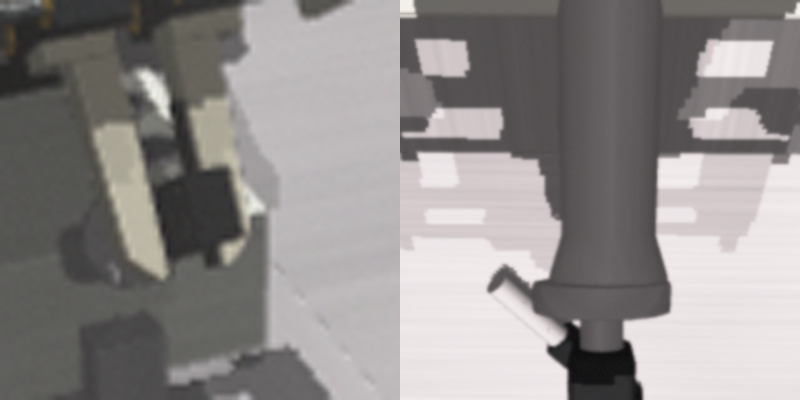

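Wrist view: the collar sits flush on the tube rim (collar centre about x 601, tube axis about x 608 in the crop, so about 2 mm off sideways) with no gap. Contact has held for about 1 s, so I'm drawing out.

```bash
python3 -m creep '[{"delta_pos":[0,0,-0.02],"turn":[0,0,0],"fingers":-1},{"delta_pos":[0,0,-0.05],"turn":[0,0,0],"fingers":-1},{"delta_pos":[0,0,-0.09],"turn":[0,0,0],"fingers":-1},{"delta_pos":[0,0,-0.13],"turn":[0,0,0],"fingers":-1},{"delta_pos":[0,0,-0.17],"turn":[0,0,0],"fingers":-1},{"delta_pos":[0,0,-0.21],"turn":[0,0,0],"fingers":-1},{"delta_pos":[0,0,-0.25],"turn":[0,0,0],"fingers":-1},{"delta_pos":[0,0,-0.28],"turn":[0,0,0],"fingers":-1},{"delta_pos":[0,0,-0.28],"turn":[0,0,0],"fingers":-1},{"delta_pos":[0,0,-0.28],"turn":[0,0,0],"fingers":-1},{"delta_pos":[0,0,-0.28],"turn":[0,0,0],"fingers":-1}]'
python3 - <<'E'
from h import *
s=observe();print(s["joint_positions"].round(2),s["ft_force"])
# reader: tip over mark, tip height 90 (40 above plate); options of yaw
Q=np.array([475,-272,50.])
for yaw in(1.2,-30,-20):
  for h in(150,95):
    R=grot(yaw,0);T=R.as_matrix();rx=-T[:,2];tcp=Q*[1,1,0]+[0,0,h]+rx*150+8*T[:,1];print(yaw,tcp.round(1));go(tcp,R,s)
E
```

```text
t: 11.5
tcp_pos: [714.7, 23.8, 222.8]
tool_rot: [0.62, 0.634, -0.33, -0.324]
ft_force: [-0.8, -0.3, -1.7]
grip_width: 0.191
[-0.05  0.44  1.67  0.1   0.43 -1.71] [-0.81735387 -0.28072493 -1.68290039]
1.2 [ 625.  -268.9  142. ]
dpos [-0.5816  0.0223  0.2494] turn [ 2.911e-01 -1.000e-04  4.000e-04] rows>= 5.1
1.2 [ 625.  -268.9   87. ]
dpos [-0.5817  0.1125  0.3124] turn [ 2.911e-01 -1.000e-04  4.000e-04] rows>= 5.4
-30 [ 604.9 -347.   142. ]
dpos [-0.737  -0.0027  0.2849] turn [0.2836 0.2517 0.0796] rows>= 6.3
-30 [ 604.9 -347.    87. ]
dpos [-0.7371  0.0875  0.3479] turn [0.2836 0.2517 0.0796] rows>= 6.6
-20 [ 616.  -323.3  142. ]
dpos [-0.6901  0.0106  0.266 ] turn [0.2876 0.171  0.0543] rows>= 5.9
-20 [ 616.  -323.3   87. ]
dpos [-0.6902  0.1008  0.329 ] turn [0.2876 0.171  0.0543] rows>= 6.2
```

```bash
python3 -m creep '[{"delta_pos":[-0.1,-0.02,-0.03],"turn":[0.05,0,0],"fingers":-1},{"delta_pos":[-0.22,0,0.05],"turn":[0.12,0,0],"fingers":-1},{"delta_pos":[-0.34,0.01,0.12],"turn":[0.18,0,0],"fingers":-1},{"delta_pos":[-0.45,0.022,0.19],"turn":[0.24,0,0],"fingers":-1},{"delta_pos":[-0.55,0.022,0.24],"turn":[0.291,0,0],"fingers":-1},{"delta_pos":[-0.5816,0.022,0.249],"turn":[0.291,0,0],"fingers":-1},{"delta_pos":[-0.5816,0.022,0.249],"turn":[0.291,0,0],"fingers":-1},{"delta_pos":[-0.5816,0.022,0.249],"turn":[0.291,0,0],"fingers":-1},{"delta_pos":[-0.5816,0.022,0.249],"turn":[0.291,0,0],"fingers":-1},{"delta_pos":[-0.5816,0.022,0.249],"turn":[0.291,0,0],"fingers":-1}]'
python3 - <<'E'
from h import *
s=observe();print(s["joint_positions"].round(2),s["ft_force"])
Q=np.array([475,-272,50.]);R=grot(1.2,0);T=R.as_matrix();rx=-T[:,2];tcp=Q*[1,1,0]+[0,0,92]+rx*150+8*T[:,1];go(tcp,R,s)
E
```

```text
t: 12.75
tcp_pos: [626.1, -268.1, 143.2]
tool_rot: [0.495, 0.506, -0.505, -0.494]
ft_force: [-0.3, 0.6, -1.5]
grip_width: 0.188
[-0.47  0.67  1.35  0.    1.11 -2.07] [-0.30483708  0.5991766  -1.53928827]
dpos [-0.0016  0.1184  0.0026] turn [0.0009 0.0005 0.0003] rows>= 0.9
```

```bash
python3 -m creep '[{"delta_pos":[-0.0016,0.04,0.0026],"turn":[0.0009,0,0],"fingers":-1},{"delta_pos":[-0.0016,0.08,0.0026],"turn":[0.0009,0,0],"fingers":-1},{"delta_pos":[-0.0016,0.1184,0.0026],"turn":[0.0009,0,0],"fingers":-1},{"delta_pos":[-0.0016,0.1184,0.0026],"turn":[0.0009,0,0],"fingers":-1},{"delta_pos":[-0.0016,0.1184,0.0026],"turn":[0.0009,0,0],"fingers":-1},{"delta_pos":[-0.0016,0.1184,0.0026],"turn":[0.0009,0,0],"fingers":-1},{"delta_pos":[-0.0016,0.1184,0.0026],"turn":[0.0009,0,0],"fingers":-1}]'
python3 - <<'E'
from h import *
import cv2
s=observe();T=Rot.from_quat(s["tool_rot"]).as_matrix();rx=-T[:,2];g=s["tcp_pos"]-8*T[:,1]
d=snapshot("scene");w=snapshot("top")
print(s["tcp_pos"],s["joint_velocities"].round(3))
for n,e in(("scene",d),("top",w)):print(n,[np.round(proj(e,g-rx*x),1) for x in(150,65,-43)])
a=cv2.resize(d["frame"][220:320,120:260,::-1],(560,400),interpolation=cv2.INTER_CUBIC);b=cv2.resize(w["frame"][230:330,415:475,::-1],(240,400),interpolation=cv2.INTER_CUBIC)
cv2.imwrite("pics/fin.png",np.hstack([a,b]))
E
```

```text
t: 13.62
tcp_pos: [624.8, -269.8, 84.3]
tool_rot: [0.495, 0.505, -0.505, -0.495]
ft_force: [-0.8, -0.1, -1.0]
grip_width: 0.191
[ 624.80698886 -269.83855158   84.26077737] [ 0.001  0.002  0.003  0.    -0.     0.001]
scene [array([155.2, 259.1]), array([159.2, 284.6]), array([165.4, 324. ])]
top [array([453. , 291.7]), array([451.5, 255.4]), array([449.7, 210.6])]
```

View pics/fin.png

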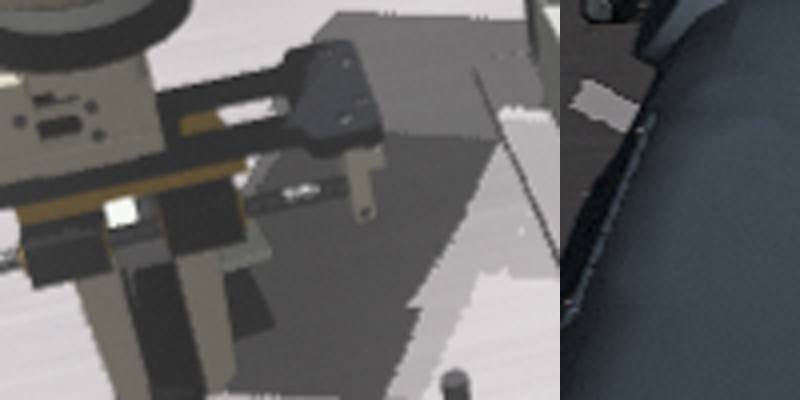

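The gripper hides the tip from the scene camera and the arm hides it from the top camera. The wrist camera shows whether the rod slipped in the grip.

```bash
python3 - <<'E'
from h import *
import cv2
w=snapshot("wrist");cv2.imwrite("pics/fw.png",cv2.resize(w["frame"][0:250,193:443,::-1],(500,500),interpolation=cv2.INTER_CUBIC))
for p in([475,-272,50],[435,-272,50],[515,-272,50]):print(np.round((np.array(proj(w,np.array(p,float)))-[193,0])*2))
E
```

```text
[255. -24.]
[ 259. -234.]
[252. 158.]
```

View pics/fw.png

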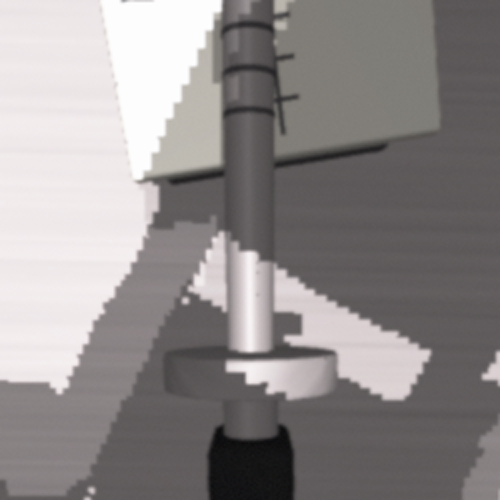

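The wrist view matches the one after the lift: collar at x 163–338, rings at y 28/70/110, so no slip. The plate's near edge crosses the rod at about y 161 (predicted 158), and the plate's centre line runs up under the rod. Handing in.

```bash
python3 -c "
from workcell import *
s=observe();print(s['t'],s['ft_force'],s['grip_width']);print(hand_in())"
```

```text
13.775 [ 0.04632996  0.07248841 -1.94228967] 0.18902943321661408
the job is handed in; nothing more can be done
None
```

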